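# Load the die plate under the drag spring of the stamping slide

### The job

Load the white die plate into the stamping slide with the fingertips only: press it down hard on its sprung rest and, keeping it pressed, push it along the channel under the gate and the steel drag spring until its nose is fully home against the end stop and the rest pops back up behind it. Do not pick the plate up, leave the cutting die, the tin and the punch alone, and finish clear of everything.

Things in the scene. Friction and masses are not known exactly. Their poses are not given: they have to be found in the camera images.
- slide: Fixed stamping slide on the bench, 242 mm long (its x), 116 mm wide. Origin: centre of its underside, on the bench top; +x = sliding direction, towards the end stop; z up. Two aluminium rails (tops 34 mm above the bench) bound an 82 mm wide channel along its full length. Sprung rest at x = -118 to -30 mm; from x = -29 mm on, the fixed steel bed, top at 20 mm.
- gate (a point): Point on the channel's axis under the dark steel gate bar's leading face (x = 35 mm in the slide's frame), at the bar's underside, 36.5 mm above the bench. The bar spans the channel, is 12 mm thick along x, top at 64 mm. Held up on the rest, the plate's nose strikes it; a plate pressed flat on the bed clears it by 2.5 mm.
- stop (a point): Point on the channel's axis at bed height (20 mm) on the face of the end stop, x = 109 mm in the slide's frame; the stop is 38 mm high. Home against it, the plate's origin is at x = 41.5 mm in the slide's frame (travel from the start 78 to 88 mm) and its tail is 4 mm beyond the rest.
- die_plate: Loose white plastic plate, 135 mm long (its x), 80 wide, 14 thick, about 0.25 kg, brass inlay on the leading half. Origin: centre of its underside; +x points to its nose, the same way as the slide's +x. It starts level in the channel on the raised rest, top 41 mm above the bench, nose 4 to 14 mm short of the gate. Pressed down 7 mm it lies on the bed, top at 34 mm.
- rib (a point): Centre of the top of the die plate's cross rib, at plate x = -17.5 mm, 24 mm above the plate's underside. The rib is 8 mm thick along x, 70 mm wide, 10 mm high. Behind it 46 mm of flat top (plate x = -67.5 to -21.5 mm) is where fingertips press down while pushing forward on the rib. At home its front is 7 mm short of the gate.
- rest (a joint): Sprung rest, the aluminium plate 88 x 74 mm that carries the die plate at the start: 0 = fully up (top 27 mm above the bench), 0.007 m = fully down, flush with the bed. Its spring pushes up with about 8 N when up, 13 N when down. Once the die plate has slid off it completely it pops up again behind the plate's tail.
- leaf (a joint): Angle of the steel drag spring, a 50 mm wide leaf hinged behind the gate (slide x = 50 mm, 50 mm high), sloping down towards the stop to a rolled tip at x = 95 mm. 0 = at rest, tip 3.5 mm below the top of a plate on the bed; about 0.08 rad when the plate is under it. It presses on the plate with 3 to 5 N and drags on it.
- cutting_die: Bystander: loose strip-steel cutting die, a pointed outline 95 x 62 mm, 30 mm high, standing on the bench. Origin: centre of its underside.
- tin: Bystander: small closed tin, 52 mm diameter, 55 mm high, standing on the bench. Origin: centre of its underside.
- punch: Bystander: steel hand punch standing upright, 32 mm diameter at the foot, 78 mm high. Origin: centre of its underside.
There are look-alikes about, which are no part of the job. What is shaped like the die_plate but green or orange is not meant.

How it is judged:
By the outcome, as a careful person would: the job done as asked, in the order asked, and still so for the second after the job is handed in, with the robot touching nothing.
It also fails if it takes over 51 s, if anything falls off the work surface, if the arm or the gripper's body presses on something with over 40 N, if the wrist force passes 120 N, or if a joint passes its speed limit or range.

### The arm

A 6-joint arm with a two-finger parallel gripper is mounted at the origin on the work surface. World frame = base frame: x ahead of the robot, y to its left, z up, the work surface at z = 0. Lengths are in m, angles in rad, forces in N, time in s.
With the tool pointing down it reaches from about 0.35 to 0.875 m from the base axis. Payload 15.5 kg.
Tool frame: the origin (TCP) lies on the mounting face of the last link; the fingertips stand 173 mm ahead of it and the grasp point (between the pads) lies 155 mm ahead of it; z points along the fingers, y is the direction in which the jaws open and shut (so a half turn about z gives the same grasp; the last joint's range is limited). The gripper opens to 85 mm and grips with 20 to 120 N. Pads are 22 mm wide; open, the fingers measure 114 mm over their backs; the gripper's body (76 mm by 85 mm) begins 54 mm behind the grasp point. The pads swing forward as they close: fully open they stand 13 mm farther back than shut.
Start: joints at [1.181, 0.494, 1.345, -0, 1.302, -0.096], TCP at [0.182, 0.598, 0.405] pointing down, gripper open.
Joint ranges: [-2.91, 2.91], [-0.82, 2.16], [0.22, 2.67], [-1.22, 4.37], [0.12, 2.79], [-3.08, 3.08]. Speed limits (rad/s): [1.89, 1.89, 2.57, 3.01, 3.01, 3.01].

### API

Orientations are given as a unit quaternion [w, x, y, z].
In Python, from cell import read_state, optics, hand_in gives the robot as it stands. The module is installed in compiled form; this text tells all that it offers.
- The arm moves only by the shell command python3 -m inch 'ROWS' [FORCE]. ROWS is JSON, a list of rows, each a list of 3 entries, a list of its own where there are three numbers: the shift along the tool's x, y, z in mm, then the turn, a rotation vector about the tool's x, y, z in rad, then the opening, from 0 (shut) to 1 (fully open). In form: [[[dx, dy, dz], [wx, wy, wz], gripper], ...]. A call has 1 to 12 rows; each row shifts and turns the commanded pose from where the row before left it, along the tool's axes as they then stand; what a row does not reach is not made up. A row lasts 1/12 s, in which the tool goes at most 41.7 mm and 7.16 degrees, less where a joint would pass 70% of its speed; a pose out of reach is approached as far as the arm can. A call with a gripper value outside its range is refused whole. The fingers move at their own pace and stop on an object; FORCE is the grip in N (left out, the last holds). Time passes only in rows, so rows that do not move let the fingers close. It gives the time, the measured TCP pose, the force and the opening at its end, in the units of the state.
- read_state(): the state, without advancing time (a new reading comes with each control period).
- optics.get_image(name): name is "scene" or "top" or "wrist"; returns the picture (420x560x3 uint8, blue, green, red); there is no depth.
- optics.camera_model(name): a dict with "intrinsics" (3x3 intrinsics, pixels), "R" (3x3) and "t" (3): a world point X has camera coordinates R X + t; the wrist camera has in their place "mount" (4x4, takes a point from camera to tool coordinates, whose origin is the TCP and whose axes are the flange's). Camera axes: x right, y down, z forward; pixel columns grow to the right and rows downward; lengths in m; the calibration is good to about 2 mm. A picture is of the moment at which its call begins: read the wrist's pose just before it. camera_model takes no time and is no camera call.
- hand_in(): hands the job in, once; it reports no verdict.
The state is a dict: "clock": time; "qpos": joint angles; "joint_velocities": joint speeds; "joint_efforts": joint torques, N m; "position": TCP position; "ee_rot": TCP orientation; "ft_force": force on the tool from outside, world axes, zero at the start; "ft_torque": the same for the moment, N m; "gripper_width": opening from 0.0 (shut) to 1.0 (fully open).
Only numpy, scipy, OpenCV 4.12 (cv2) and the standard library are available. Lean on these libraries where they do the work, as an engineer would, in place of code of your own. Each camera call takes 0.05 s, during which the arm holds its last target. There are 200 camera calls.

## Working session

There is one attempt and no reset: what is moved stays moved. The work goes in short steps, Python scripts to look and compute and a shell command to move; the robot and the scene stay as the last step left them, time stands still between calls to the robot, and variables do not carry over. Pictures are saved under pics/ and viewed, about 8 in all and at most 12, crops included, and the job is handed in when it is done.

```bash
mkdir -p pics
python3 - <<'E'
from cell import read_state, optics
import cv2
s=read_state(); print({k:s[k] for k in('clock','position','ee_rot','ft_force','gripper_width')})
for n in('top','scene'):
    cv2.imwrite(f'pics/{n}0.png',optics.get_image(n)); m=optics.camera_model(n); print(n,m)
print(optics.camera_model('wrist'))
E
```

```text
{'clock': 0.0, 'position': array([0.18154751, 0.59789398, 0.4040913 ]), 'ee_rot': array([-1.49115068e-04,  1.46884838e-01,  9.89153403e-01, -6.05667936e-04]), 'ft_force': array([ 0.04988927, -1.13743096,  1.41914801]), 'gripper_width': 1.000610839442391}
top {'intrinsics': array([[402.6091269 ,   0.        , 272.98439045],
       [  0.        , 402.6091269 , 208.48775445],
       [  0.        ,   0.        ,   1.        ]]), 'R': array([[ 0.01691196, -0.99892779,  0.04309578],
       [-0.99247004, -0.02200105, -0.12049551],
       [ 0.12131447, -0.04073346, -0.99177799]]), 't': array([-0.0293457 ,  0.53881072,  0.66761324])}
scene {'intrinsics': array([[500.5635378 ,   0.        , 275.41661692],
       [  0.        , 500.5635378 , 199.28471964],
       [  0.        ,   0.        ,   1.        ]]), 'R': array([[-0.0346664 ,  0.9993115 , -0.01321956],
       [ 0.72478472,  0.01603123, -0.68878887],
       [-0.68810272, -0.03345916, -0.72484146]]), 't': array([ 0.01878198, -0.37206418,  1.28047193])}
{'intrinsics': array([[327.22926126,   0.        , 281.38095113],
       [  0.        , 327.22926126, 205.21507023],
       [  0.        ,   0.        ,   1.        ]]), 'mount': array([[-9.29778088e-04, -9.54929053e-01, -2.96832678e-01,
         7.49686651e-02],
       [ 9.99999430e-01, -1.04349224e-03,  2.24650136e-04,
         3.93681159e-04],
       [-5.24267538e-04, -2.96832300e-01,  9.54929480e-01,
         3.03885151e-02],
       [ 0.00000000e+00,  0.00000000e+00,  0.00000000e+00,
         1.00000000e+00]])}
```

View pics/top0.png

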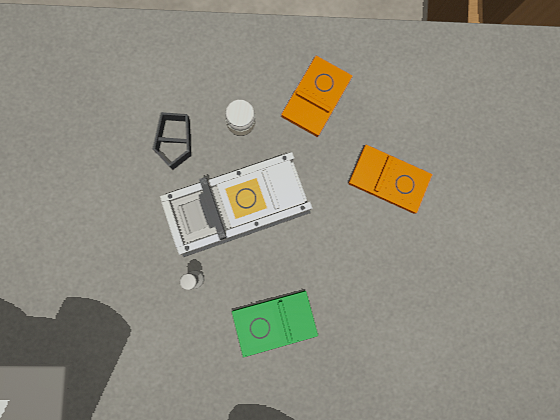

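View pics/scene0.png

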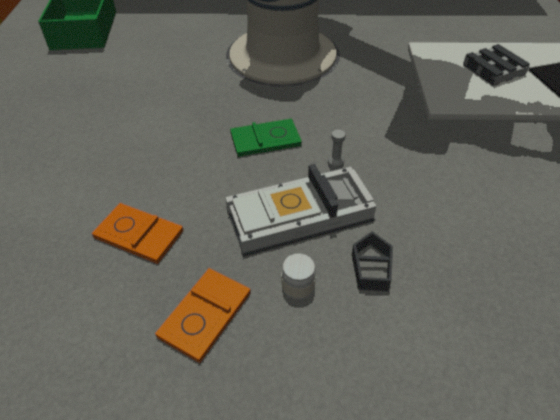

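The top view shows the slide at about (236,203), with its gate at (213,207) and stop towards (172,225). The tin is at (240,115), the cutting die at (173,138) and the punch at (190,280). There are four plate shapes: orange (317,95), orange (390,180), green (275,323), and the white one with a brass inlay (246,198) in the slide. The white one fits the description. I'll confirm it in a crop.

```bash
cat > h.py <<'E'
import numpy as np, cv2
from cell import optics
def ray(n,uv,z):
    m=optics.camera_model(n);R,t=m['R'],m['t'];C=-R.T@t
    d=R.T@np.linalg.solve(m['intrinsics'],[uv[0],uv[1],1.]);return C+d*(z-C[2])/d[2]
def proj(n,X):
    m=optics.camera_model(n);p=m['intrinsics']@(m['R']@np.array(X)+m['t']);return p[:2]/p[2]
E
python3 - <<'E'
from h import *
for n,z in(('top',.041),('scene',.041)):
    im=cv2.imread(f'pics/{n}0.png');h=cv2.cvtColor(im,cv2.COLOR_BGR2HSV)
    m=cv2.inRange(h,(18,90,90),(30,255,255));k,l,st,ce=cv2.connectedComponentsWithStats(m)
    # close ring
    i=1+np.argmax(st[1:,4]);mm=cv2.morphologyEx((l==i).astype(np.uint8),cv2.MORPH_CLOSE,np.ones((9,9)))
    c=max(cv2.findContours(mm,0,2)[0],key=cv2.contourArea);r=cv2.minAreaRect(c)
    print(n,r);b=cv2.boxPoints(r);B=np.array([ray(n,p,z) for p in b]);print(B.round(4),B.mean(0))
    print(np.linalg.norm(B-np.roll(B,-1,0),axis=1))
im=cv2.imread('pics/top0.png')
cv2.imwrite('pics/crop.png',cv2.resize(im[145:265,155:315],None,fx=5,fy=5,interpolation=cv2.INTER_CUBIC))
E
```

```text
top ((390.7702941894531, 178.3970489501953), (73.7244644165039, 41.18878173828125), 24.145544052124023)
[[ 0.5877 -0.1503  0.041 ]
 [ 0.6562 -0.1808  0.041 ]
 [ 0.6049 -0.3006  0.041 ]
 [ 0.5372 -0.2685  0.041 ]] [ 0.59651228 -0.22504718  0.041     ]
[0.07496693 0.13029588 0.07487274 0.1285584 ]
scene ((290.44122314453125, 200.76470947265625), (23.525955200195312, 35.410194396972656), 75.96376037597656)
[[ 0.5388 -0.0084  0.041 ]
 [ 0.5161  0.0521  0.041 ]
 [ 0.5712  0.0615  0.041 ]
 [ 0.5922  0.0035  0.041 ]] [0.55457909 0.02718077 0.041     ]
[0.06458752 0.05591885 0.06171594 0.05465535]
```

View pics/crop.png

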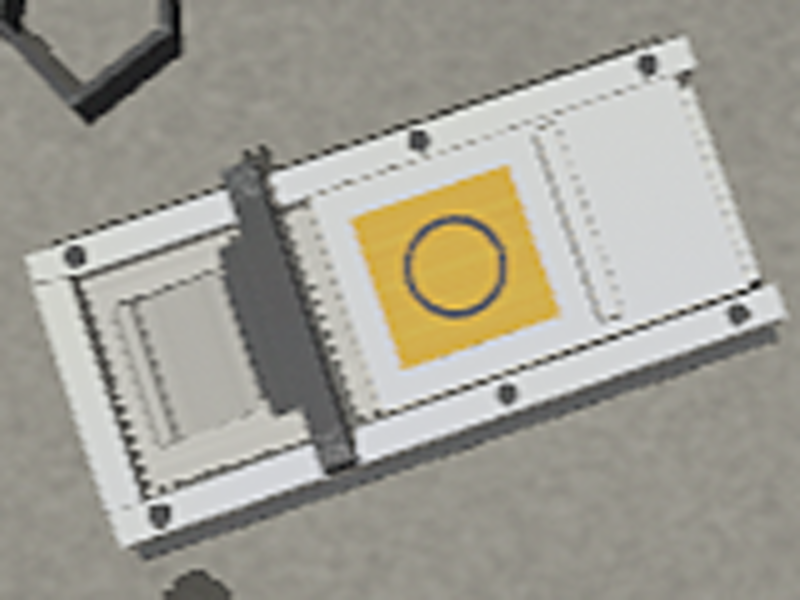

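The crop confirms the white plate with brass centred at crop (455,267). The rib runs from (545,130) to (610,318), and the flat pressing area lies to its right. The gate is to its left, and the stop is at the far left.

Run:
```python
from h import *
f=lambda u,v,z:ray('top',((u+.5)/5-.5+155,(v+.5)/5-.5+145),z)
SU,SL=f(25,258,.034),f(125,547,.034);EU,EL=f(690,37,.034),f(788,318,.034)
print('corners',SU,SL,EU,EL)
print('len',np.linalg.norm(SU-EU),np.linalg.norm(SL-EL),'wid',np.linalg.norm(SU-SL),np.linalg.norm(EU-EL))
x=(SU+SL-EU-EL)[:2];x/=np.linalg.norm(x);y=np.array([-x[1],x[0]])
O=((SU+SL+EU+EL)/4)[:2];print('O',O,'yaw',np.degrees(np.arctan2(x[1],x[0])))
for nm,u,v,z in[('braA',352,215,.041),('B',510,167,.041),('C',558,316,.041),('D',402,370,.041),('tailU',690,80,.041),('tailL',760,284,.041),('ribRU',558,125,.051),('ribRL',620,318,.051),('ribLU',535,135,.051),('ribLL',602,320,.051),('noseU',322,197,.041),('noseL',382,412,.041),('gateFr',265,175,.064),('gateFrL',355,462,.064),('screw1',648,65,.034),('sc2',738,315,.034)]:
    p=f(u,v,z)[:2]-O;print(nm,(1e3*p@x).round(1),(1e3*p@y).round(1))
# scene brass check
B=np.array([.55458,.02718])-O;print('scene brass',B@x,B@y)
from cell import read_state
s=read_state();w,a,b,c=s['ee_rot']
from scipy.spatial.transform import Rotation as Ro
print(Ro.from_quat([a,b,c,w]).as_matrix().round(3))
for nm,X in(('tin',f((240-155)*5,(115-145)*5,.055)),('die',f((173-155)*5,(138-145)*5,.03)),('punch',ray('top',(189,281),.078))):p=X[:2]-O;print(nm,X,p@x,p@y)
```

```text
corners [0.55618888 0.17720464 0.034     ] [0.45781415 0.13861353 0.034     ] [ 0.64082217 -0.05187313  0.034     ] [ 0.54121253 -0.0873062   0.034     ]
len 0.24421182287450424 0.24082154629920996 wid 0.10567337476237948 0.10572408931626892
O [0.54900943 0.04415971] yaw 110.26930956404003
braA 11.2 -29.4
B -45.8 -27.8
C -44.4 26.8
D 12.1 27.0
tailU -115.5 -36.8
tailL -114.2 39.0
ribRU -65.5 -34.5
ribRL -63.4 35.4
ribLU -56.8 -33.7
ribLL -57.4 34.0
noseU 19.0 -38.7
noseL 23.1 38.4
gateFr 33.9 -47.2
gateFrL 36.0 53.2
screw1 -104.4 -48.1
sc2 -104.4 46.2
scene brass -0.017858063790208985 0.0006567289970148594
[[-0.957  0.291 -0.   ]
 [ 0.291  0.957 -0.001]
 [ 0.    -0.001 -1.   ]]
tin [0.69883968 0.04261044 0.055     ] -0.053359505069162864 -0.14001523122279433
die [0.66193836 0.16074442 0.03      ] 0.07024283158744629 -0.14632458007069388
punch [0.41548485 0.11383884 0.078     ] 0.11162157875417952 0.101116862946507
```

Measurements against the description:
- **Slide:** 242 mm long, centre (0.549, 0.044), yaw about 110.3°.
- **Plate:** the tail is at slide x ≈ -115 and the nose at about +21, which gives the 135 mm length and 14 mm to the gate. Brass centre agrees between the two views.
- **Rib:** rear face at x ≈ -67.

Next I turn the tool so its x lies along slide +x, and part-close the fingers.

```bash
python3 -m inch '[[[0,0,0],[0,0,0.1154],0.4],[[0,0,0],[0,0,0.1154],0.4],[[0,0,0],[0,0,0.1154],0.4],[[0,0,0],[0,0,0.1154],0.4],[[0,0,0],[0,0,0.1154],0.4],[[0,0,0],[0,0,0.1154],0.4],[[0,0,0],[0,0,0.1154],0.4],[[0,0,0],[0,0,0.1154],0.4],[[0,0,0],[0,0,0],0.4]]' 40
cat > w.py <<'E'
from h import *
from cell import read_state
from scipy.spatial.transform import Rotation as Ro
O=np.array([.549,.0442]);X=np.array([np.cos(np.radians(110.27)),np.sin(np.radians(110.27))]);Y=np.array([-X[1],X[0]])
def where(tx=-82):
    s=read_state();w,a,b,c=s['ee_rot'];R=Ro.from_quat([a,b,c,w]).as_matrix();p=s['position']
    d=p[:2]-O;f=s['ft_force']
    print('t',round(s['clock'],2),'slide xy mm',(1e3*d@X).round(1),(1e3*d@Y).round(1),'tipz',(1e3*p[2]-173).round(1),'toolx yaw',np.degrees(np.arctan2(R[1,0],R[0,0])).round(2),'tilt',R[:,2].round(4),'F along,acr,z',(f[:2]@X).round(1),(f[:2]@Y).round(1),f[2].round(1),'open',round(s['gripper_width'],3))
    g=O+X*tx/1e3;print('shift tool mm',(R.T@np.array([*(g-p[:2]),0])*1e3).round(1))
if __name__=='__main__':where()
E
python3 w.py
```

```text
clock: 0.85
position: [0.1816, 0.598, 0.4044]
ee_rot: [0.0, 0.575, 0.818, -0.0]
ft_force: [-0.2, 0.2, -1.0]
gripper_width: 0.399
t 0.85 slide xy mm 646.8 152.8 tipz 231.4 toolx yaw 109.86 tilt [-2.e-04 -7.e-04 -1.e+00] F along,acr,z 0.3 0.1 -1.0 open 0.399
shift tool mm [-7.276e+02  1.581e+02  3.000e-01]
```

```bash
python3 -m inch '[[[-30,6.5,0],[0,0,-0.007],0.4],[[-30,6.5,0],[0,0,0],0.4],[[-30,6.5,0],[0,0,0],0.4],[[-30,6.5,0],[0,0,0],0.4],[[-30,6.5,0],[0,0,0],0.4],[[-30,6.5,0],[0,0,0],0.4],[[-30,6.5,0],[0,0,0],0.4],[[-30,6.5,0],[0,0,0],0.4],[[-30,6.5,0],[0,0,0],0.4],[[-30,6.5,0],[0,0,0],0.4],[[-30,6.5,0],[0,0,0],0.4],[[-30,6.5,0],[0,0,0],0.4]]' >/dev/null
python3 -m inch '[[[-30,6.5,0],[0,0,0],0.4],[[-30,6.5,0],[0,0,0],0.4],[[-30,6.5,10],[0,0,0],0.4],[[-30,6.5,10],[0,0,0],0.4],[[-30,6.5,10],[0,0,0],0.4],[[-30,6.5,10],[0,0,0],0.4],[[-30,6.5,10],[0,0,0],0.4],[[-30,6.5,10],[0,0,0],0.4],[[-30,6.5,10],[0,0,0],0.4],[[-30,6.5,10],[0,0,0],0.4],[[0,0,10],[0,0,0],0.4],[[0,0,0],[0,0,0],0.4]]'
python3 w.py
```

```text
clock: 2.85
position: [0.5477, 0.0292, 0.3128]
ee_rot: [-0.001, 0.569, 0.823, -0.001]
ft_force: [-1.2, 0.2, -0.7]
gripper_width: 0.397
t 2.85 slide xy mm -13.6 6.4 tipz 139.8 toolx yaw 110.7 tilt [-2.6e-03  1.0e-04 -1.0e+00] F along,acr,z 0.6 1.1 -0.7 open 0.397
shift tool mm [-68.4   5.9  -0.1]
```

```bash
python3 -m inch '[[[-23,2,15],[0,0,0.004],0.4],[[-23,2,15],[0,0,0],0.4],[[-22,2,15],[0,0,0],0.4],[[0,0,15],[0,0,0],0.4],[[0,0,5],[0,0,0],0.4],[[0,0,0],[0,0,0],0.4],[[0,0,0],[0,0,0],0.4]]' >/dev/null
python3 w.py
python3 - <<'E'
from h import *
a=optics.get_image('wrist');b=optics.get_image('scene')[140:260,200:400]
cv2.imwrite('pics/w1.png',np.hstack([cv2.resize(a,(400,300)),cv2.resize(b,(400,300))]))
E
```

```text
t 3.43 slide xy mm -79.3 -0.2 tipz 77.2 toolx yaw 110.51 tilt [-4.e-04  2.e-04 -1.e+00] F along,acr,z 0.2 0.7 -0.4 open 0.401
shift tool mm [-2.7 -0.3 -0. ]
```

View pics/w1.png

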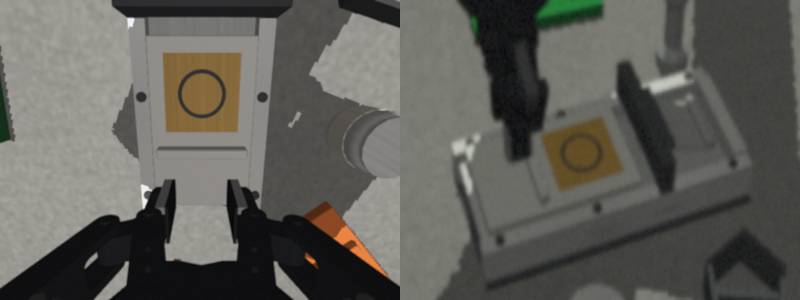

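The wrist view shows the fingers centred behind the rib (rib at about (202,152), channel axis about x=202) and inside the rails. I'll descend from here.

```bash
python3 -m inch '[[[-2.5,0,10],[0,0,0.002],0.4],[[0,0,10],[0,0,0],0.4],[[0,0,6],[0,0,0],0.4],[[0,0,2],[0,0,0],0.4],[[0,0,1],[0,0,0],0.4],[[0,0,0],[0,0,0],0.4],[[0,0,0],[0,0,0],0.4]]'>/dev/null; python3 w.py
for i in 1 2; do python3 -m inch '[[[0,0,1],[0,0,0],0.4],[[0,0,1],[0,0,0],0.4],[[0,0,0],[0,0,0],0.4]]'>/dev/null; python3 w.py|head -1;done
```

```text
t 4.12 slide xy mm -82.8 -0.3 tipz 47.8 toolx yaw 110.27 tilt [ 1.e-04 -0.e+00 -1.e+00] F along,acr,z -0.5 -0.0 0.0 open 0.4
shift tool mm [ 0.8 -0.3 -0. ]
t 4.37 slide xy mm -82.8 -0.2 tipz 45.7 toolx yaw 110.27 tilt [ 2.e-04 -0.e+00 -1.e+00] F along,acr,z -1.0 0.9 -0.4 open 0.401
t 4.62 slide xy mm -82.8 -0.2 tipz 43.5 toolx yaw 110.27 tilt [-2.e-04  0.e+00 -1.e+00] F along,acr,z 0.2 1.0 -0.1 open 0.4
```

```bash
python3 -m inch '[[[0,0,1.5],[0,0,0],0.4],[[0,0,1.5],[0,0,0],0.4],[[0,0,0],[0,0,0],0.4]]'>/dev/null; python3 w.py|head -1
for i in 1 2 3 4; do python3 -m inch '[[[0,0,1],[0,0,0],0.4],[[0,0,1],[0,0,0],0.4],[[0,0,0],[0,0,0],0.4]]'>/dev/null; python3 w.py|head -1;done
```

```text
t 4.87 slide xy mm -82.9 -0.3 tipz 40.6 toolx yaw 110.27 tilt [ 2.e-04 -0.e+00 -1.e+00] F along,acr,z 0.5 1.0 3.3 open 0.399
t 5.12 slide xy mm -82.9 -0.3 tipz 38.8 toolx yaw 110.27 tilt [ 3.e-04 -1.e-04 -1.e+00] F along,acr,z -0.3 1.4 7.5 open 0.399
t 5.37 slide xy mm -82.9 -0.2 tipz 36.9 toolx yaw 110.27 tilt [ 3.e-04 -1.e-04 -1.e+00] F along,acr,z 1.3 2.7 8.7 open 0.399
t 5.62 slide xy mm -82.9 -0.2 tipz 35.0 toolx yaw 110.27 tilt [ 4.e-04 -1.e-04 -1.e+00] F along,acr,z 0.2 1.7 9.4 open 0.397
t 5.87 slide xy mm -82.9 -0.3 tipz 33.4 toolx yaw 110.28 tilt [ 6.e-04 -2.e-04 -1.e+00] F along,acr,z 1.7 3.4 15.5 open 0.397
```

```bash
for i in 1 2 3; do python3 -m inch '[[[0,0,0.5],[0,0,0],0.4],[[0,0,0.5],[0,0,0],0.4],[[0,0,0],[0,0,0],0.4]]'>/dev/null; python3 w.py|head -1;done
```

```text
t 6.12 slide xy mm -82.9 -0.2 tipz 33.2 toolx yaw 110.28 tilt [ 1.1e-03 -3.0e-04 -1.0e+00] F along,acr,z 2.4 6.2 29.7 open 0.398
t 6.37 slide xy mm -82.9 -0.2 tipz 32.9 toolx yaw 110.28 tilt [ 1.7e-03 -5.0e-04 -1.0e+00] F along,acr,z 4.0 9.0 45.6 open 0.398
t 6.62 slide xy mm -82.9 -0.2 tipz 32.7 toolx yaw 110.29 tilt [ 2.2e-03 -7.0e-04 -1.0e+00] F along,acr,z 5.4 13.6 61.9 open 0.405
```

Plate bottomed, at about 15 N/mm. I'll ease to about 45 N and push forward.

```bash
python3 -m inch '[[[0,0,-1],[0,0,0],0.4],[[1,0,0],[0,0,0],0.4],[[2,0,0],[0,0,0],0.4],[[2,0,0],[0,0,0],0.4],[[0,0,0],[0,0,0],0.4]]'>/dev/null; python3 w.py|head -1
for i in 1 2; do python3 -m inch '[[[1,0,0],[0,0,0],0.4],[[2,0,0],[0,0,0],0.4],[[2,0,0],[0,0,0],0.4],[[0,0,0],[0,0,0],0.4]]'>/dev/null; python3 w.py|head -1;done
python3 - <<'E'
from h import *
b=optics.get_image('scene')[140:260,200:400];a=optics.get_image('top')[140:260,150:320]
cv2.imwrite('pics/s2.png',np.hstack([cv2.resize(b,(400,240)),cv2.resize(a,(400,240))]))
E
```

```text
t 7.03 slide xy mm -79.7 -1.0 tipz 33.2 toolx yaw 110.31 tilt [ 0.0055 -0.0033 -1.    ] F along,acr,z -17.7 11.3 38.6 open 0.398
t 7.37 slide xy mm -75.0 -1.6 tipz 33.3 toolx yaw 110.32 tilt [ 0.0074 -0.0036 -1.    ] F along,acr,z -17.6 4.3 34.3 open 0.403
t 7.7 slide xy mm -70.6 -1.7 tipz 33.3 toolx yaw 110.31 tilt [ 0.0081 -0.0043 -1.    ] F along,acr,z -25.2 6.1 33.2 open 0.404
```

View pics/s2.png

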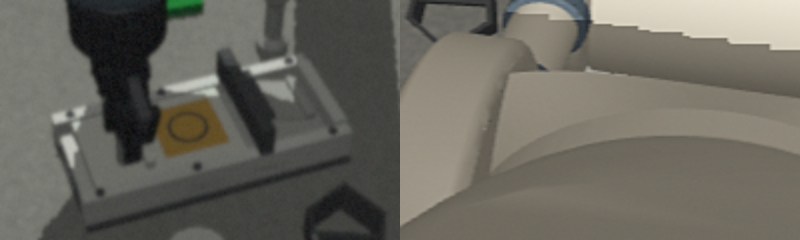

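The scene crop shows the plate down in the channel and the fingers at the rib, with brass near (187,128). The top view is blocked by the arm. I'll keep pushing and watch the forces.

```bash
cat > br.py <<'E'
from w import *
where()
im=optics.get_image('scene');h=cv2.cvtColor(im,cv2.COLOR_BGR2HSV)
m=cv2.inRange(h,(16,90,60),(32,255,255));m[:150]=0;m[250:]=0;m[:,:230]=0;m[:,360:]=0
m=cv2.morphologyEx(m,cv2.MORPH_CLOSE,np.ones((7,7)));c=max(cv2.findContours(m,0,2)[0],key=cv2.contourArea)
r=cv2.minAreaRect(c);P=ray('scene',r[0],.034)[:2]-O;print('brass',np.round(r[0],1),np.round(r[1],1),(P@X*1e3).round(1),(P@Y*1e3).round(1))
q=np.array([ray('scene',p[0],.034)[:2]-O for p in c]);print('x range',(1e3*(q@X)).min().round(1),(1e3*(q@X)).max().round(1))
E
python3 br.py
for i in 1 2; do python3 -m inch '[[[2,0,0],[0,0,0],0.4],[[2,0,0],[0,0,0],0.4],[[2,0,0],[0,0,0],0.4],[[0,0,0],[0,0,0],0.4]]'>/dev/null; python3 br.py;done
```

```text
t 7.8 slide xy mm -70.6 -1.7 tipz 33.3 toolx yaw 110.31 tilt [ 0.008  -0.0041 -1.    ] F along,acr,z -25.0 6.7 33.8 open 0.401
shift tool mm [-11.4  -1.7   0.1]
brass [294.3 203. ] [23.7 33.6] -11.4 -0.9
x range -41.5 15.6
t 8.18 slide xy mm -64.7 -1.7 tipz 33.4 toolx yaw 110.32 tilt [ 0.0081 -0.0044 -1.    ] F along,acr,z -25.8 6.5 36.4 open 0.403
shift tool mm [-17.3  -1.7   0.1]
brass [297.4 202.4] [23.3 34. ] -5.9 -1.4
x range -36.4 21.5
t 8.57 slide xy mm -58.7 -1.7 tipz 33.4 toolx yaw 110.33 tilt [ 0.0081 -0.0044 -1.    ] F along,acr,z -27.2 7.0 36.2 open 0.401
shift tool mm [-23.3  -1.7   0.2]
brass [301.  201.4] [23.4 33.8] 1.0 -1.2
x range -29.8 27.4
```

The plate follows at 6 mm per 6 mm, and its nose is passing under the gate without a jump in force.

```bash
for i in 1 2 3 4; do python3 -m inch '[[[2,0,0],[0,0,0],0.4],[[2,0,0],[0,0,0],0.4],[[2,0,0],[0,0,0],0.4],[[2,0,0],[0,0,0],0.4],[[2,0,0],[0,0,0],0.4],[[0,0,0],[0,0,0],0.4]]'>/dev/null; python3 w.py|head -1;done; python3 br.py|tail -2
```

```text
t 9.12 slide xy mm -48.7 -1.6 tipz 33.4 toolx yaw 110.32 tilt [ 0.0081 -0.0044 -1.    ] F along,acr,z -28.4 8.8 37.4 open 0.4
t 9.62 slide xy mm -38.8 -1.6 tipz 33.4 toolx yaw 110.33 tilt [ 0.0081 -0.0044 -1.    ] F along,acr,z -30.2 7.9 38.5 open 0.396
t 10.12 slide xy mm -28.8 -1.6 tipz 33.4 toolx yaw 110.33 tilt [ 0.008  -0.0044 -1.    ] F along,acr,z -30.7 9.7 41.2 open 0.404
t 10.62 slide xy mm -18.8 -1.6 tipz 33.4 toolx yaw 110.33 tilt [ 0.008  -0.0043 -1.    ] F along,acr,z -31.9 9.3 40.7 open 0.402
brass [313.4 200. ] [22.8 13.4] 22.7 -5.2
x range 10.3 35.4
```

```bash
for i in 1 2; do python3 -m inch '[[[2,0,0],[0,0,0],0.4],[[2,0,0],[0,0,0],0.4],[[2,0,0],[0,0,0],0.4],[[2,0,0],[0,0,0],0.4],[[2,0,0],[0,0,0],0.4],[[0,0,0],[0,0,0],0.4]]'>/dev/null; python3 w.py|head -1;done
for i in 1 2 3; do python3 -m inch '[[[1,0,0],[0,0,0],0.4],[[1,0,0],[0,0,0],0.4],[[0,0,0],[0,0,0],0.4]]'>/dev/null; python3 w.py|head -1;done
```

```text
t 11.17 slide xy mm -9.2 -1.6 tipz 33.4 toolx yaw 110.35 tilt [ 0.0083 -0.0049 -1.    ] F along,acr,z -38.7 10.9 40.1 open 0.4
t 11.67 slide xy mm 0.8 -1.6 tipz 33.4 toolx yaw 110.35 tilt [ 0.0082 -0.0048 -1.    ] F along,acr,z -41.4 12.8 42.2 open 0.399
t 11.92 slide xy mm 2.6 -1.6 tipz 33.4 toolx yaw 110.34 tilt [ 0.0082 -0.0049 -1.    ] F along,acr,z -43.5 11.5 41.3 open 0.406
t 12.17 slide xy mm 4.6 -1.6 tipz 33.4 toolx yaw 110.34 tilt [ 0.0082 -0.0049 -1.    ] F along,acr,z -42.9 12.2 42.4 open 0.401
t 12.42 slide xy mm 6.6 -1.6 tipz 33.4 toolx yaw 110.35 tilt [ 0.0082 -0.0049 -1.    ] F along,acr,z -43.1 12.7 42.5 open 0.402
```

```bash
for i in 1 2 3; do python3 -m inch '[[[1,0,0],[0,0,0],0.4],[[0.5,0,0],[0,0,0],0.4],[[0,0,0],[0,0,0],0.4]]'>/dev/null; python3 w.py|head -1;done
```

```text
t 12.67 slide xy mm 8.0 -1.6 tipz 33.4 toolx yaw 110.34 tilt [ 0.0082 -0.0049 -1.    ] F along,acr,z -43.2 12.7 42.3 open 0.397
t 12.92 slide xy mm 9.5 -1.6 tipz 33.4 toolx yaw 110.34 tilt [ 0.0082 -0.0049 -1.    ] F along,acr,z -43.1 12.4 43.0 open 0.403
t 13.17 slide xy mm 10.4 -1.6 tipz 33.4 toolx yaw 110.37 tilt [ 0.0087 -0.0059 -0.9999] F along,acr,z -52.5 15.0 40.2 open 0.399
```

Stop contact: the force steps up at x≈10.4, against the 10–11 expected. I'll seat it firmly, then ease the press, ease forward force, and lift.

```bash
python3 -m inch '[[[1,0,0],[0,0,0],0.4],[[0.5,0,0],[0,0,0],0.4],[[0,0,0],[0,0,0],0.4],[[0,0,0],[0,0,0],0.4]]'>/dev/null; python3 w.py|head -1
python3 -m inch '[[[0,0,-1],[0,0,0],0.4],[[0,0,-1],[0,0,0],0.4],[[0,0,0],[0,0,0],0.4]]'>/dev/null; python3 w.py|head -1
python3 br.py|tail -2
python3 - <<'E'
from h import *
b=optics.get_image('scene')[140:260,200:400]
cv2.imwrite('pics/s3.png',cv2.resize(b,(800,480),interpolation=cv2.INTER_CUBIC))
E
```

```text
t 13.5 slide xy mm 10.8 -1.6 tipz 33.4 toolx yaw 110.38 tilt [ 0.0093 -0.0073 -0.9999] F along,acr,z -67.6 17.1 39.2 open 0.398
t 13.75 slide xy mm 11.0 -1.7 tipz 34.1 toolx yaw 110.34 tilt [ 0.0084 -0.0067 -0.9999] F along,acr,z -65.8 10.3 8.8 open 0.399
brass [346.1 199.9] [ 3.7 20.2] 76.9 -23.4
x range 58.9 95.2
```

View pics/s3.png

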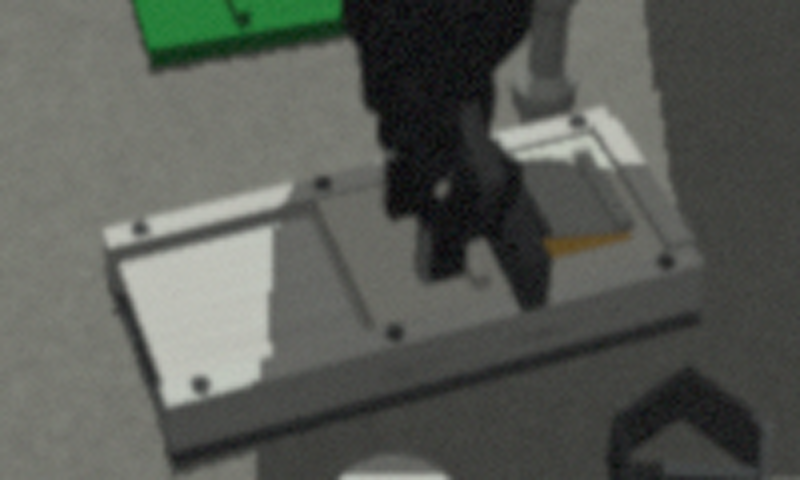

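The plate is at the end, with its tail edge at about (340,265) past the rest and only a brass sliver visible under the leaf. I'll unload forward while easing up, then lift.

```bash
python3 -m inch '[[[-1,0,0],[0,0,0],0.4],[[-1,0,0],[0,0,0],0.4],[[-1,0,0],[0,0,0],0.4],[[0,0,0],[0,0,0],0.4]]'>/dev/null; python3 w.py|head -1
python3 -m inch '[[[-1,0,-0.5],[0,0,0],0.4],[[0,0,-1],[0,0,0],0.4],[[-1,0,-1],[0,0,0],0.4],[[0,0,0],[0,0,0],0.4]]'>/dev/null; python3 w.py|head -1
```

```text
t 14.18 slide xy mm 10.0 -1.7 tipz 33.6 toolx yaw 110.29 tilt [ 0.0065 -0.0035 -1.    ] F along,acr,z -36.8 1.1 3.8 open 0.399
t 14.52 slide xy mm 9.5 -1.5 tipz 35.8 toolx yaw 110.27 tilt [ 0.0048 -0.0015 -1.    ] F along,acr,z -16.5 -4.2 -2.4 open 0.401
```

```bash
python3 -m inch '[[[-1,0,0],[0,0,0],0.4],[[-1,0,0],[0,0,0],0.4],[[-1,0,0],[0,0,0],0.4],[[0,0,0],[0,0,0],0.4]]'>/dev/null; python3 w.py|head -1
python3 -m inch '[[[0,0,-1],[0,0,0],0.4],[[0,0,-2],[0,0,0],0.4],[[0,0,-5],[0,0,0],0.4],[[0,0,-10],[0,0,0],0.4],[[0,0,-10],[0,0,0],0.4],[[0,0,-10],[0,0,0],0.4],[[0,0,0],[0,0,0],0.4]]'>/dev/null; python3 w.py|head -1
python3 - <<'E'
from h import *
a=optics.get_image('wrist');b=optics.get_image('scene')[140:260,200:400]
cv2.imwrite('pics/w4.png',np.hstack([cv2.resize(a,(400,300)),cv2.resize(b,(400,300))]))
E
```

```text
t 14.85 slide xy mm 8.1 -0.1 tipz 35.1 toolx yaw 110.26 tilt [-5.e-04  1.e-04 -1.e+00] F along,acr,z 0.1 -0.5 0.6 open 0.402
t 15.43 slide xy mm 8.0 -0.8 tipz 75.7 toolx yaw 110.27 tilt [ 0.0034 -0.     -1.    ] F along,acr,z 1.2 -0.1 0.6 open 0.396
```

View pics/w4.png

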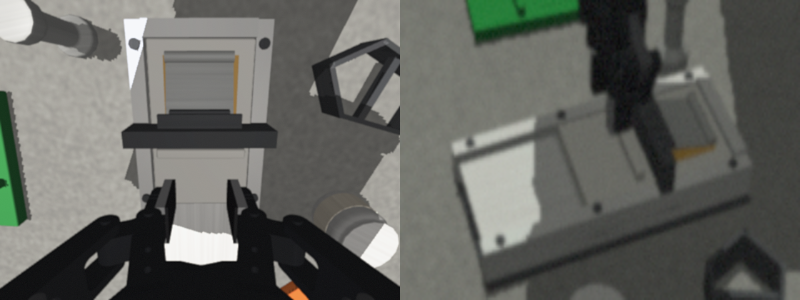

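The fingers are off, the plate is under the leaf with its nose by the stop, and the force is about zero. I'll retreat so the top view is clear for checking.

```bash
python3 -m inch '[[[0,0,-30],[0,0,0],0.4],[[0,0,-30],[0,0,0],0.4],[[0,0,-30],[0,0,0],0.4],[[0,0,-20],[0,0,0],0.4],[[30,-7,0],[0,0,0],0.4],[[30,-7,0],[0,0,0],0.4],[[30,-7,0],[0,0,0],0.4],[[30,-7,0],[0,0,0],0.4],[[30,-7,0],[0,0,0],0.4],[[30,-7,0],[0,0,0],0.4],[[30,-7,0],[0,0,0],0.4],[[30,-7,0],[0,0,0],0.4]]'>/dev/null
python3 -m inch '[[[30,-7,0],[0,0,0],0.4],[[30,-7,0],[0,0,0],0.4],[[30,-7,0],[0,0,0],0.4],[[30,-7,0],[0,0,0],0.4],[[30,-7,0],[0,0,0],0.4],[[30,-7,0],[0,0,0],0.4],[[30,-7,0],[0,0,0],0.4],[[30,-7,0],[0,0,0],0.4],[[30,-7,0],[0,0,0],0.4],[[0,0,0],[0,0,0],0.4],[[0,0,0],[0,0,0],0.4],[[0,0,0],[0,0,0],0.4]]'>/dev/null
python3 w.py|head -1
python3 - <<'E'
from h import *
im=optics.get_image('top');cv2.imwrite('pics/top5f.png',im)
cv2.imwrite('pics/top5.png',cv2.resize(im[145:265,155:315],None,fx=5,fy=5,interpolation=cv2.INTER_CUBIC))
a=cv2.imread('pics/top0.png');d=cv2.absdiff(a,im).max(2)
for n,(x,y) in dict(tin=(240,115),die=(173,138),punch=(190,280)).items():print(n,d[y-22:y+22,x-22:x+22].mean())
E
```

```text
t 17.53 slide xy mm 517.9 119.0 tipz 182.7 toolx yaw 110.3 tilt [-4.e-04 -1.e-03 -1.e+00] F along,acr,z 0.3 0.1 0.7 open 0.401
tin 1.772210743801653
die 1.9266528925619835
punch 1.775309917355372
```

View pics/top5.png

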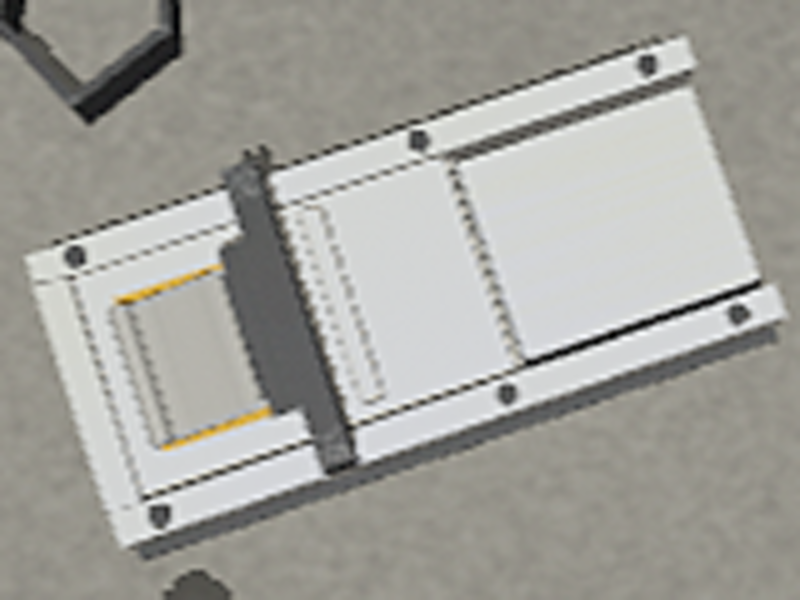

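Run:
```python
from w import *
f=lambda u,v,z:ray('top',((u+.5)/5-.5+155,(v+.5)/5-.5+145),z)
for nm,u,v,z in[('tailU',450,160,.034),('tailL',518,362,.034),('restEdgeU',462,165,.027),('restEdgeL',527,360,.027),('ribFU',302,213,.044),('ribFL',365,400,.044),('ribRU',322,207,.044),('ribRL',382,400,.044),('stopU',76,285,.034),('stopL',140,500,.034),('gateU',265,175,.064),('gateL',355,462,.064)]:
    p=f(u,v,z)[:2]-O;print(nm,(1e3*p@X).round(1),(1e3*p@Y).round(1))
# rest height cue: far right edge of rest projected up vs down
for z in(.020,.027):
    print(z,[((proj('top',[*(O+X*-.118+Y*s),z])-[155,145])*5).round(0) for s in(-.037,.037)],[((proj('top',[*(O+X*-.030+Y*s),z])-[155,145])*5).round(0) for s in(-.037,.037)])
```

```text
tailU -27.2 -38.2
tailL -26.5 36.7
restEdgeU -31.0 -36.6
restEdgeL -30.0 36.4
ribFU 27.0 -35.0
ribFL 27.1 32.9
ribRU 19.9 -34.8
ribRL 21.7 34.8
stopU 108.6 -38.2
stopL 110.5 39.3
gateU 33.8 -47.2
gateL 35.9 53.2
0.02 [array([689.,  89.]), array([758., 281.])] [array([457., 167.]), array([525., 362.])]
0.027 [array([691.,  85.]), array([761., 279.])] [array([457., 163.]), array([525., 360.])]
```

```bash
python3 -c "
from cell import hand_in;print(hand_in())"
```

```text
the job is handed in; nothing more can be done
None
```

The white die plate is loaded and home against the end stop, and I handed the job in at about 17.5 s. No verdict is reported at hand-in.

I pressed the plate down with part-open fingertips behind the rib. The press reached 62 N as it bottomed, and I then held about 33–43 N while pushing it some 88 mm under the gate and leaf. The force stepped up at the stop, and I seated the plate with a push of about 68 N. I then eased the press, backed off the rib and lifted clear.

**Final checks (top view):**
- **Plate:** the tail is at slide x ≈ -27 mm (expected -26) and the rib spans about 20 to 27 mm (expected 20 to 28). No gap shows at the stop face, which measures 109–110 mm (109 given). The roughly 1 mm difference is within the 2 mm calibration.
- **Rest:** its outer corners sit where they should if it is up, at 27 mm, with a clear gap behind the plate's tail. The image difference between up and down is small, only about 1 pixel, so this is a weak check.
- **Bystanders:** the tin, cutting die and punch show no change from the first picture.
- **Robot:** it ended well clear with the force reading near zero.

**Off-nominal during the job:** the fingers drifted about 1.6 mm sideways during the push, with up to 17 N across the channel. While I was backing off, the fingers pulled up on the rib with about 2.4 N for a moment. The final checks show no effect from either.

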